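Zero the butcher's counter scale with the stylus

ROBOT

A 6-joint arm with a two-finger parallel gripper is mounted at the origin on the work surface. World frame = base frame: x ahead of the robot, y to its left, z up, the work surface at z = 0. Lengths are in mm, angles in rad, forces in N, time in s.
With the tool pointing down it reaches from about 350 to 950 mm from the base axis. Payload 17.4 kg.
Tool frame: the origin (TCP) lies between the finger pads; the fingertips stand 8 mm ahead of it and the grasp point (between the pads) lies 11 mm behind it; z points along the fingers, y is the line along which they close (so a half turn about z gives the same grasp; the last joint's range is limited). The gripper opens to 93 mm and grips with 3 to 60 N. Pads are 15 mm wide; open, the fingers measure 128 mm over their backs; the gripper's body (75 mm by 188 mm) begins 65 mm behind the grasp point.
Start: joints at [-1.282, 0.116, 1.442, -0, 1.584, -0.038], TCP at [216.675, -639.284, 226.646] pointing down, gripper open.
Joint ranges: [-2.83, 2.83], [-0.83, 2.19], [0.07, 2.5], [-1.14, 4.28], [0.01, 3], [-2.97, 2.97]. Speed limits (rad/s): [1.89, 1.89, 2.22, 3.14, 3.14, 3.14].

INTERFACE

Orientations are given as a rotation vector (axis times angle).
In Python, from bench import manip, imaging, sign_off gives the robot as it stands.
- The arm moves only by the shell command python3 -m inch 'ROWS'. ROWS is JSON, a list of rows, each a list of 3 entries, a list of its own where there are three numbers: the finger opening in cm, from 0 to 9.3, then the shift along the tool's x, y, z in cm, then the turn, a rotation vector about the tool's x, y, z in degrees. A call has 1 to 12 rows; each row is the pose to reach, as a shift and turn from the pose commanded when the call began, along the tool's axes at that moment; what a row does not reach only later rows make up. A row lasts 1/8 s, in which the tool goes at most 62.5 mm and 10.7 degrees, less where a joint would pass 70% of its speed; a pose out of reach is approached as far as the arm can. A call with a gripper value outside its range is refused whole. The fingers move at their own pace and stop on an object; the grip force is fixed at half the most. Time passes only in rows, so rows that repeat a pose let the fingers close. It gives the time, the measured TCP pose, the force, the opening and the grip force at its end, in the units of the state.
- manip.observe(): the state, without advancing time (a new reading comes with each control period).
- imaging.capture(name): name is "scene" or "top" or "wrist"; returns the picture (420x560x3 uint8, red, green, blue); there is no depth.
- imaging.camera_params(name): a dict with "fx", "fy", "cx", "cy" (pixels), "cam_to_world" (4x4, takes a point from camera to world coordinates). Camera axes: x right, y up, looking along -z (the intrinsics and any distortion apply to the point x, -y, -z); pixel columns grow to the right and rows downward; lengths in mm; the calibration is good to about 2 mm. A picture is of the moment at which its call begins: read the wrist's pose just before it. camera_params takes no time and is no camera call; for the wrist camera it gives the pose at the moment of the call.
- sign_off(): hands the job in; it is judged then, once.
The state is a dict: "t": time; "joints": joint angles; "qvel": joint speeds; "effort": joint torques, N m; "tool_pos": TCP position; "ee_rot": TCP orientation; "wrist_force": force on the tool from outside, world axes, zero at the start; "ft_torque": the same for the moment, N m; "opening": finger opening in mm; "grasp_force": force on a finger pad.
Only numpy, scipy, OpenCV 4.12 (cv2) and the standard library are available. Lean on these libraries where they do the work, as an engineer would, in place of code of your own. Each camera call takes 0.05 s, during which the arm holds its last target. There are 200 camera calls.

TASK

Take the orange-handled stylus from its steel stand and, with its tip, push the recessed green zero button of the scale fully down for about half a second; do not press the red button, and do not touch the buttons with the gripper. Then hang the stylus back upright in its stand, with its guard resting on the stand, and let go.

Things in the scene. Friction and masses are not known exactly. Their poses are not given: they have to be found in the camera images.
- stylus_handle (a point): Loose stylus, 50 to 100 g, 131 mm long, z up along it. Point: middle of the orange round handle (22 mm diameter, 70 mm long). Below: black disc guard (46 mm diameter, 6 mm thick, underside 41 mm below the point), then an 8 mm steel shaft whose black rubber tip ends 96 mm below the point. Starts hanging upright in the stand by its guard.
- stand_hole (a point): Fixed bent-steel stand, 100 x 100 x 75 mm high, z up. Point: centre of the 32 mm round hole in its top plate (6 mm thick), at the upper face. The stylus shaft goes through the hole and its guard rests on the upper face; the tip then hangs 20 mm above the table.
- zero_top (a point): Green button on the low front deck (46 mm high) of a fixed white scale, 290 x 250 mm. Point: centre of its flat cap's top (27 mm diameter), 7 mm below the rim of a black ring (42 mm outside, 29 mm inside). Moves straight down 6 mm on a spring (1 N to start, 4 N fully down), then back up. Steel pan (top 104 mm high) starts 60 mm behind. Green and red swap places by chance.
- power_top (a point): Red power button of the same scale, same shape and size as the green one, 90 mm beside it. Point: centre of its red cap's top. Not to be pressed.
Not all that is in view belongs to the job. What is meant by the part that bears stylus_handle is not blue, and is the larger of those in its own colour.

How it is judged (in metres and radians):
On the way:
1. the stylus pushes the green button down by at least 4.5 mm of its 6 mm and holds it for 0.2 s (distance of zero_top from where it was at the start of the episode above 0.0045 m and contact force between stylus and zero above 0.5 N), for 0.2 s.
At the end, for the whole second after the job is handed in: The stylus hangs in the stand's hole, upright within 10 degrees, its axis within 16 mm of the hole's centre and its guard on the plate (within 6 mm in height), at rest; the green button is back up (within 1.5 mm) (horizontal distance between stylus_handle and stand_hole below 0.016 m and z of stylus_handle in the frame of stand_hole between 0.035 and 0.047 m and angle between stylus_handle's own z axis and vertical below 0.17 rad and linear speed of stylus below 0.02 m/s and distance of zero_top from where it was at the start of the episode below 0.0015 m); the robot touches nothing.
It fails at once if the red button is pressed down by more than 2 mm (distance of power_top from where it was at the start of the episode above 0.002 m).
It fails at once if the gripper or arm touches the green button's cap (over 0.5 N) (contact force between any of the fingers, the arm and zero above 0.5 N).
It fails at once if the gripper or arm touches the red button's cap (over 0.5 N) (contact force between any of the fingers, the arm and power above 0.5 N).
It also fails if it takes over 61 s, if anything falls off the work surface, if the arm or the gripper's body presses on something with over 40 N, if the wrist force passes 120 N, or if a joint passes its speed limit or range.

## Working session

There is one attempt and no reset: what is moved stays moved. The work goes in short steps, Python scripts to look and compute and a shell command to move; the robot and the scene stay as the last step left them, time stands still between calls to the robot, and variables do not carry over. Pictures are saved under pics/ and viewed, at most 10 in all, crops included, and the job is handed in when it is done.

```bash
mkdir -p pics
python3 - <<'E'
from bench import manip, imaging
import cv2,numpy as np
s=manip.observe();print(s)
for n in("scene","top"):
    p=imaging.camera_params(n);print(n,p)
    im=imaging.capture(n);cv2.imwrite(f"pics/{n}0.png",im[:,:,::-1])
E
```

```text
{'t': 0.0, 'joints': array([-1.28180760e+00,  1.16490307e-01,  1.44227305e+00, -3.42778664e-05,
        1.58400292e+00, -3.78196978e-02]), 'qvel': array([ 0.00113466, -0.00029815, -0.00078752,  0.00259299, -0.00029759,
        0.000326  ]), 'effort': array([ 1.87309786e-05, -7.21262741e+01, -6.22605443e+01,  7.80299376e-02,
        2.37872440e-02, -9.10706672e-05]), 'tool_pos': array([ 216.60228573, -639.09219215,  225.89743308]), 'ee_rot': array([-3.09859962e+00, -5.10878647e-01,  2.84220164e-04]), 'wrist_force': array([ 0.07281539,  0.38299521, -0.23055255]), 'ft_torque': array([-0.00274902,  0.04406031, -0.00814315]), 'grasp_force': 0.0, 'opening': 93.32986361189003}
scene {'fx': 506.91618194904987, 'fy': 506.91618194904987, 'cx': 283.827793810975, 'cy': 215.76203754381717, 'cam_to_world': array([[ 8.87648639e-02, -8.56338660e-01,  5.08728707e-01,
         9.69877062e+02],
       [ 9.96040762e-01,  7.38221336e-02, -4.95287080e-02,
        -3.61153330e+01],
       [ 4.85790886e-03,  5.11110938e-01,  8.59501024e-01,
         8.37413512e+02],
       [ 0.00000000e+00,  0.00000000e+00,  0.00000000e+00,
         1.00000000e+00]])}
top {'fx': 414.5705587873122, 'fy': 414.5705587873122, 'cx': 276.18874289988986, 'cy': 203.91809338362083, 'cam_to_world': array([[ 2.55015946e-02,  9.96487262e-01, -7.97671891e-02,
         4.84346060e+02],
       [-9.99673131e-01,  2.55652228e-02, -2.23651223e-04,
         1.86292664e+01],
       [ 1.81640037e-03,  7.97468191e-02,  9.96813496e-01,
         8.90955623e+02],
       [ 0.00000000e+00,  0.00000000e+00,  0.00000000e+00,
         1.00000000e+00]])}
```

View pics/scene0.png

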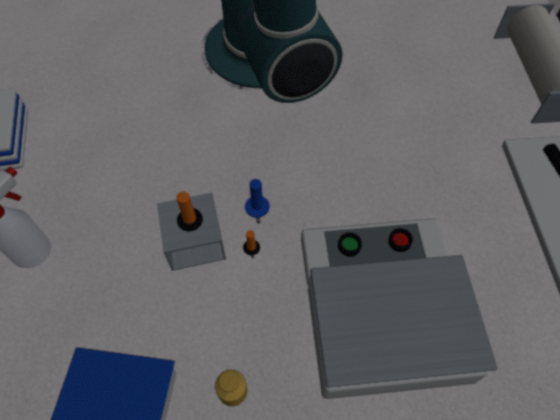

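View pics/top0.png

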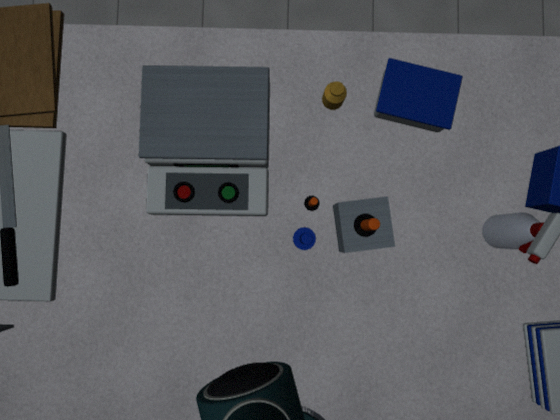

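Candidates, as (scene pixel, top pixel):
- Large orange stylus in the stand: (187,210), (368,225).
- Small orange stylus: (251,243), (312,202).
- Blue stylus: (257,195), (304,238).

I choose the large orange one in the stand. The green button is at scene (350,244), top (228,192), and the red one at scene (400,240), top (184,192).

```bash
cat > h.py <<'E'
from bench import manip, imaging
import cv2,numpy as np
from scipy.spatial.transform import Rotation as R
def ray(p,u,v):
    T=p["cam_to_world"];d=T[:3,:3]@np.array([(u-p["cx"])/p["fx"],-(v-p["cy"])/p["fy"],-1.])
    return T[:3,3],d/np.linalg.norm(d)
def atz(p,uv,z):
    o,d=ray(p,*uv);return o+d*(z-o[2])/d[2]
def tri(rs):
    A=sum(np.eye(3)-np.outer(d,d) for o,d in rs);b=sum((np.eye(3)-np.outer(d,d))@o for o,d in rs)
    return np.linalg.solve(A,b)
def blobs(im,name,minA=30):
    h=cv2.cvtColor(im,cv2.COLOR_RGB2HSV)
    lo,hi={"orange":((6,150,70),(16,255,255)),"green":((50,120,40),(85,255,255)),"red":((0,150,60),(4,255,255)),"black":((0,0,0),(180,255,40))}[name]
    m=cv2.inRange(h,lo,hi)
    if name=="red": m|=cv2.inRange(h,(175,150,60),(180,255,255))
    n,l,st,c=cv2.connectedComponentsWithStats(m)
    return [(c[i].round(1).tolist(),st[i].tolist()) for i in range(1,n) if st[i,4]>=minA]
def to_tool(target):  # cm shift in current tool axes
    s=manip.observe();return (R.from_rotvec(s["ee_rot"]).inv().apply(target-s["tool_pos"])/10).round(2)
E
python3 - <<'E'
from h import *
I={n:cv2.imread(f"pics/{n}0.png")[:,:,::-1].copy() for n in("scene","top")}
P={n:imaging.camera_params(n) for n in I}
for c in("orange","green","red"):
    for n in I: print(c,n,blobs(I[n],c))
a=I["top"][150:270,280:420];b=I["scene"][160:280,140:280]
cv2.imwrite("pics/crop0.png",cv2.resize(np.hstack([a,b]),(800,343),interpolation=cv2.INTER_CUBIC)[:,:,::-1])
print("guard",atz(P["scene"],(189,219.5),81),atz(P["top"],(366,225),81))
for n,u,v in(("green",(350,244),(228.5,192)),("red",(400.5,240),(184,192))):
    print(n,tri([ray(P["scene"],*u),ray(P["top"],*v)]))
E
```

```text
orange scene [([186.5, 206.3], [177, 192, 18, 31, 296]), ([251.0, 239.4], [247, 231, 9, 19, 103])]
orange top [([313.2, 200.9], [309, 197, 9, 8, 49]), ([371.1, 223.4], [361, 218, 19, 12, 151])]
green scene [([349.5, 243.4], [342, 237, 16, 13, 162])]
green top [([228.0, 192.1], [222, 186, 13, 13, 134])]
red scene [([11.2, 170.9], [6, 168, 10, 8, 45]), ([12.9, 195.8], [6, 193, 14, 7, 57]), ([1.1, 211.1], [0, 206, 4, 11, 31]), ([400.2, 238.8], [393, 233, 15, 12, 143])]
red top [([183.5, 191.6], [178, 186, 12, 12, 120]), ([534.3, 258.0], [530, 255, 9, 7, 42])]
guard [ 515.58081358 -156.331329     81.        ] [ 512.37178959 -157.5676972    81.        ]
green [573.22971221 117.40335379  54.46586942]
red [571.26165783 208.13392807  50.81307307]
```

View pics/crop0.png

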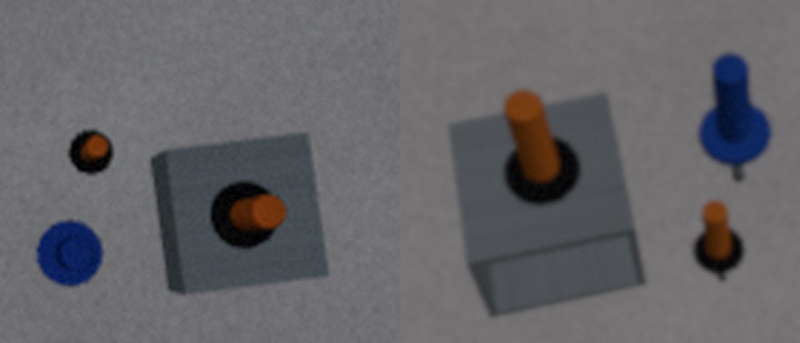

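The crop confirms it. The large orange stylus hangs in the stand (top crop guard at 244,214), and the smaller orange and blue ones stand beside it. Next I move above it.

Run:
```python
from h import *
P=imaging.camera_params("top");print(atz(P,(373.8,223.9),151),atz(P,(365.4,224.9),81))
print(to_tool(np.array([513,-157,250.])))
```

```text
[ 512.26693743 -156.24359666  151.        ] [ 512.53697134 -156.39431679   81.        ]
[ 43.55 -36.15  -2.36]
```

```bash
python3 -m inch '[[9.3,[43.5,-36.2,-2.4],[0,0,0]],[9.3,[43.5,-36.2,-2.4],[0,0,0]],[9.3,[43.5,-36.2,-2.4],[0,0,0]],[9.3,[43.5,-36.2,-2.4],[0,0,0]],[9.3,[43.5,-36.2,-2.4],[0,0,0]],[9.3,[43.5,-36.2,-2.4],[0,0,0]],[9.3,[43.5,-36.2,-2.4],[0,0,0]],[9.3,[43.5,-36.2,-2.4],[0,0,0]],[9.3,[43.5,-36.2,-2.4],[0,0,0]],[9.3,[43.5,-36.2,-2.4],[0,0,0]],[9.3,[43.5,-36.2,-2.4],[0,0,0]],[9.3,[43.5,-36.2,-2.4],[0,0,0]]]'
python3 - <<'E'
from h import *
s=manip.observe();print(s["tool_pos"],s["ee_rot"])
P=imaging.camera_params("wrist");im=imaging.capture("wrist");cv2.imwrite("pics/w1.png",im[:,:,::-1]);print(P)
print(blobs(im,"orange"))
E
```

```text
t: 1.6
tool_pos: [511.9, -157.9, 250.5]
ee_rot: [3.1, 0.509, -0.001]
wrist_force: [-0.6, 0.1, -0.6]
opening: 92.9
grasp_force: 0.0
[ 511.90396753 -157.87056086  250.50047103] [ 3.10006326e+00  5.08824231e-01 -5.06345842e-04]
{'fx': 342.36210695911984, 'fy': 342.36210695911984, 'cx': 281.72250614099397, 'cy': 206.69136706906139, 'cam_to_world': array([[ 3.19466001e-01,  9.16141489e-01,  2.42128576e-01,
         5.78407287e+02],
       [-9.47597279e-01,  3.09112733e-01,  8.06766151e-02,
        -1.36256616e+02],
       [-9.33831544e-04, -2.55213815e-01,  9.66884190e-01,
         4.07968787e+02],
       [ 0.00000000e+00,  0.00000000e+00,  0.00000000e+00,
         1.00000000e+00]])}
[([187.5, 109.9], [180, 102, 15, 17, 188]), ([278.4, 203.5], [267, 181, 26, 39, 647])]
```

View pics/w1.png

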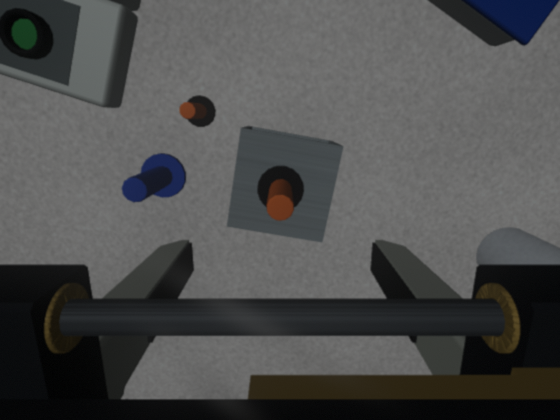

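Wrist view: the stylus cap is at (280,207), the guard centre at (280,187), and the stand plate corners at (242,127), (341,146), (323,241) and (228,226). The path between the fingers is clear.

Run:
```python
from h import *
P=imaging.camera_params("wrist")
print(atz(P,(280,207),151),atz(P,(280,187.5),81))
c=[atz(P,q,75) for q in((242,130),(341,149),(323,241),(228,226))];print(np.mean(c,0))
print(to_tool(np.array([512.5,-157,109])))
```

```text
[ 513.3880386  -156.58372946  151.        ] [ 514.30551929 -155.85017373   81.        ]
[ 513.54459907 -159.75117946   75.        ]
[ 0.09 -0.07 14.15]
```

```bash
python3 -m inch '[[9.3,[0.2,-0.1,5],[0,0,0]],[9.3,[0.2,-0.1,10],[0,0,0]],[9.3,[0.2,-0.1,14.2],[0,0,0]],[9.3,[0.2,-0.1,14.2],[0,0,0]],[0,[0.2,-0.1,14.2],[0,0,0]],[0,[0.2,-0.1,14.2],[0,0,0]],[0,[0.2,-0.1,14.2],[0,0,0]],[0,[0.2,-0.1,14.2],[0,0,0]],[0,[0.2,-0.1,14.2],[0,0,0]],[0,[0.2,-0.1,14.2],[0,0,0]],[0,[0.2,-0.1,14.2],[0,0,0]]]'
```

```text
t: 3.02
tool_pos: [514.0, -155.2, 108.6]
ee_rot: [-3.1, -0.511, 0.0]
wrist_force: [0.5, 0.1, 0.0]
opening: 27.0
grasp_force: 0.0
```

```bash
python3 -m inch '[[0,[0,0,0],[0,0,0]],[0,[0,0,0],[0,0,0]],[0,[0,0,0],[0,0,0]],[0,[0,0,0],[0,0,0]]]'
```

```text
t: 3.52
tool_pos: [514.0, -155.2, 108.6]
ee_rot: [3.1, 0.511, -0.0]
wrist_force: [-0.2, -0.6, -0.7]
opening: 21.5
grasp_force: 30.0
```

Gripped: the opening is 21.5 mm at 30 N. Next I lift straight up and carry it above the green button.

```bash
python3 -m inch '[[0,[0,0,-4],[0,0,0]],[0,[0,0,-8],[0,0,0]],[0,[0,0,-12],[0,0,0]],[0,[0,0,-12],[0,0,0]],[0,[3,-5,-12],[0,0,0]],[0,[6,-10,-12],[0,0,0]],[0,[9,-15,-12],[0,0,0]],[0,[12,-20,-12],[0,0,0]],[0,[14.3,-23.9,-12],[0,0,0]],[0,[14.3,-23.9,-12],[0,0,0]],[0,[14.3,-23.9,-9],[0,0,0]],[0,[14.3,-23.9,-9],[0,0,0]]]'
python3 - <<'E'
from h import *
s=manip.observe();print(s["tool_pos"],s["ee_rot"],s["opening"],s["grasp_force"])
P=imaging.camera_params("wrist");im=imaging.capture("wrist");cv2.imwrite("pics/w2.png",im[:,:,::-1])
for c in("green","red","orange"):print(c,blobs(im,c))
for z in (50,54,58):print(z,[atz(P,b[0],z) for b in blobs(im,"green")])
cv2.imwrite("pics/w2.png",im[:,:,::-1])
E
```

```text
t: 5.03
tool_pos: [571.7, 116.2, 196.0]
ee_rot: [3.1, 0.51, -0.007]
wrist_force: [-0.5, 0.2, 0.5]
opening: 21.8
grasp_force: 30.0
[571.65589455 116.22573845 196.01309385] [ 3.09973706  0.51029765 -0.0066642 ] 21.81259924838279 29.999898970127106
green [([280.5, 193.8], [266, 181, 30, 25, 631])]
red [([182.8, 164.1], [168, 149, 30, 31, 722])]
orange [([278.2, 267.6], [255, 228, 51, 71, 2536]), ([453.7, 269.7], [433, 256, 41, 33, 341])]
50 [array([572.70443122, 117.32827113,  50.        ])]
54 [array([573.57561982, 117.60119467,  54.        ])]
58 [array([574.44680841, 117.87411821,  58.        ])]
```

View pics/w2.png

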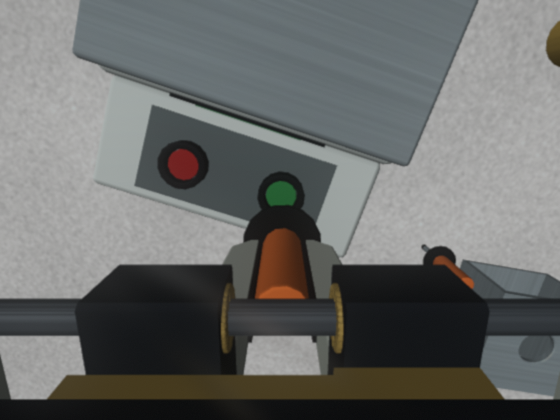

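The picture shows green at (281,195) just ahead of the guard, red at (183,164), and the stand's empty hole at (537,347). The small orange stylus is near (440,258). The tip is about over green, so I descend to just above the cap.

```bash
python3 -m inch '[[0,[0.25,-0.05,0],[0,0,0]],[0,[0.25,-0.05,2],[0,0,0]],[0,[0.25,-0.05,4],[0,0,0]],[0,[0.25,-0.05,4.5],[0,0,0]],[0,[0.25,-0.05,4.5],[0,0,0]]]'
python3 - <<'E'
from h import *
P=imaging.camera_params("top");im=imaging.capture("wrist");b=imaging.capture("scene")
cv2.imwrite("pics/w3.png",np.hstack([im[100:340,120:440],cv2.resize(b[180:300,300:460],(320,240),interpolation=cv2.INTER_CUBIC)])[:,:,::-1])
p=imaging.camera_params("wrist");print(blobs(im,"green"),manip.observe()["wrist_force"],manip.observe()["tool_pos"])
E
```

```text
t: 5.7
tool_pos: [574.7, 118.3, 153.1]
ee_rot: [-3.1, -0.511, 0.001]
wrist_force: [0.8, 0.2, 0.9]
opening: 21.8
grasp_force: 30.0
[([281.4, 202.0], [266, 197, 33, 11, 232])] [ 0.82438223 -0.37200422  0.03892573] [575.14736219 118.3587455  154.16985037]
```

View pics/w3.png

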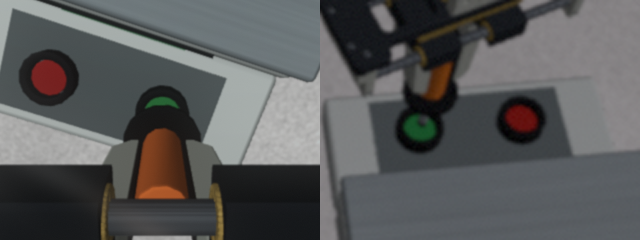

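The tip is over the green cap (scene crop 421,121), so I press slowly while watching the force.

```bash
python3 -m inch '[[0,[0,0,0.4],[0,0,0]],[0,[0,0,0.8],[0,0,0]],[0,[0,0,1.0],[0,0,0]],[0,[0,0,1.0],[0,0,0]]]'; python3 -m inch '[[0,[0,0,0.2],[0,0,0]],[0,[0,0,0.2],[0,0,0]]]';python3 -m inch '[[0,[0,0,0.2],[0,0,0]],[0,[0,0,0.2],[0,0,0]]]'
```

```text
t: 6.3
tool_pos: [574.9, 118.3, 143.5]
ee_rot: [-3.1, -0.511, 0.0]
wrist_force: [-0.3, -0.1, 0.6]
opening: 21.8
grasp_force: 30.0
t: 6.55
tool_pos: [575.0, 118.3, 141.7]
ee_rot: [3.1, 0.511, 0.0]
wrist_force: [-1.5, 0.2, 2.0]
opening: 21.6
grasp_force: 30.0
t: 6.8
tool_pos: [575.0, 118.3, 139.6]
ee_rot: [-3.1, -0.511, -0.0]
wrist_force: [0.1, -0.4, 2.7]
opening: 21.9
grasp_force: 30.0
```

```bash
python3 -m inch '[[0,[0,0,0.2],[0,0,0]],[0,[0,0,0.2],[0,0,0]]]';python3 -m inch '[[0,[0,0,0.15],[0,0,0]],[0,[0,0,0.15],[0,0,0]]]'; python3 -m inch '[[0,[0,0,0.1],[0,0,0]],[0,[0,0,0.1],[0,0,0]]]'
```

```text
t: 7.05
tool_pos: [575.0, 118.3, 137.7]
ee_rot: [3.1, 0.511, 0.0]
wrist_force: [-0.8, -0.0, 3.6]
opening: 21.8
grasp_force: 30.0
t: 7.3
tool_pos: [575.2, 118.4, 137.2]
ee_rot: [-3.1, -0.511, -0.002]
wrist_force: [-2.5, 0.1, 11.3]
opening: 21.7
grasp_force: 30.0
t: 7.55
tool_pos: [575.4, 118.4, 137.0]
ee_rot: [-3.1, -0.511, -0.003]
wrist_force: [-4.4, -0.2, 18.6]
opening: 21.3
grasp_force: 30.0
```

The force jump marks the hard stop, so the button is fully down. I ease off slightly, hold for 0.6 s, then retract.

```bash
python3 -m inch '[[0,[0,0,-0.1],[0,0,0]],[0,[0,0,-0.1],[0,0,0]],[0,[0,0,-0.1],[0,0,0]],[0,[0,0,-0.1],[0,0,0]],[0,[0,0,-0.1],[0,0,0]]]'; python3 -m inch '[[0,[0,0,-2],[0,0,0]],[0,[0,0,-5],[0,0,0]],[0,[0,0,-9],[0,0,0]],[0,[0,0,-9],[0,0,0]],[0,[0,0,-9],[0,0,0]]]'
python3 - <<'E'
from h import *
s=manip.observe();print(s["tool_pos"],to_tool(np.array([514,-155.2,s["tool_pos"][2]])))
P=imaging.camera_params("wrist");im=imaging.capture("wrist");cv2.imwrite("pics/w4.png",im[:,:,::-1])
E
```

```text
t: 8.18
tool_pos: [575.3, 118.4, 137.3]
ee_rot: [-3.1, -0.511, -0.002]
wrist_force: [-2.5, -0.3, 11.5]
opening: 21.5
grasp_force: 30.0
t: 8.8
tool_pos: [574.8, 118.3, 225.9]
ee_rot: [-3.1, -0.511, 0.001]
wrist_force: [-0.8, 0.5, -1.1]
opening: 21.4
grasp_force: 30.0
[574.7746474  118.28465283 225.90817282] [-14.54  23.95   0.  ]
```

View pics/w4.png

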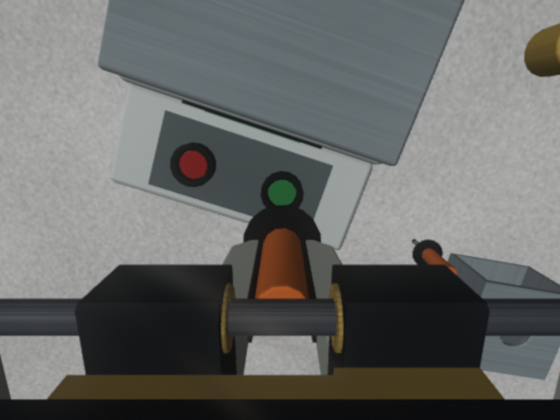

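The picture shows green back up at (282,192) with the stylus unmoved in the grip. Next I carry it back above the stand.

```bash
python3 -m inch '[[0,[-3,5,0],[0,0,0]],[0,[-6,10,0],[0,0,0]],[0,[-9,15,0],[0,0,0]],[0,[-12,20,0],[0,0,0]],[0,[-14.6,24.1,0],[0,0,0]],[0,[-14.6,24.1,0],[0,0,0]],[0,[-14.6,24.1,3.5],[0,0,0]],[0,[-14.6,24.1,3.5],[0,0,0]],[0,[-14.6,24.1,3.5],[0,0,0]]]'
python3 - <<'E'
from h import *
print(manip.observe()["tool_pos"])
a=imaging.capture("scene")[150:280,130:270];b=imaging.capture("wrist")[60:320,140:420]
cv2.imwrite("pics/s5.png",np.hstack([cv2.resize(a,(400,371),interpolation=cv2.INTER_CUBIC),cv2.resize(b,(400,371))])[:,:,::-1])
E
```

```text
t: 9.98
tool_pos: [514.3, -156.2, 191.9]
ee_rot: [-3.099, -0.512, -0.0]
wrist_force: [0.3, -0.4, 0.0]
opening: 21.5
grasp_force: 30.0
[ 514.29601827 -156.22484025  191.86362482]
```

View pics/s5.png

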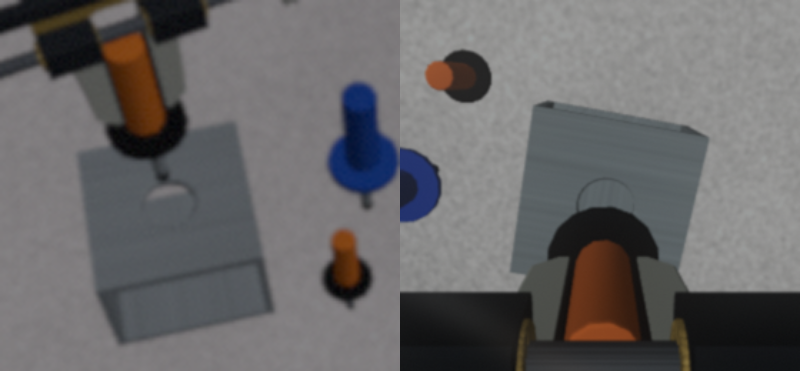

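In the scene crop the hole is at (168,208), with the tip above it at (162,177). In the wrist crop the hole and guard line up at x≈604. I compute to within about 3 mm, and the slack is ±12 mm, so I lower.

```bash
python3 -m inch '[[0,[0.1,0,2],[0,0,0]],[0,[0.1,0,3.5],[0,0,0]],[0,[0.1,0,5],[0,0,0]],[0,[0.1,0,6.5],[0,0,0]],[0,[0.1,0,7.5],[0,0,0]],[0,[0.1,0,8],[0,0,0]],[0,[0.1,0,8],[0,0,0]]]'; python3 -m inch '[[0,[0,0,0.2],[0,0,0]],[0,[0,0,0.2],[0,0,0]]]'
```

```text
t: 10.95
tool_pos: [515.0, -156.5, 111.1]
ee_rot: [-3.1, -0.511, 0.0]
wrist_force: [0.3, -0.3, -0.2]
opening: 21.9
grasp_force: 30.0
t: 11.2
tool_pos: [515.1, -156.5, 109.4]
ee_rot: [3.1, 0.511, 0.0]
wrist_force: [-0.2, 0.1, -0.5]
opening: 21.8
grasp_force: 30.0
```

```bash
python3 -m inch '[[0,[0,0,0.1],[0,0,0]],[0,[0,0,0.1],[0,0,0]]]'; python3 -m inch '[[0,[0,0,0.1],[0,0,0]],[0,[0,0,0.1],[0,0,0]]]'
```

```text
t: 11.45
tool_pos: [515.2, -156.5, 108.6]
ee_rot: [3.099, 0.511, 0.001]
wrist_force: [-0.4, 0.2, 3.5]
opening: 21.7
grasp_force: 30.0
t: 11.7
tool_pos: [515.2, -156.5, 108.5]
ee_rot: [3.099, 0.511, 0.001]
wrist_force: [-4.5, 2.4, 14.2]
opening: 21.7
grasp_force: 30.0
```

The guard is seated. I back off 1 mm to ease the load, open, and retreat straight up.

```bash
python3 -m inch '[[0,[0,0,-0.1],[0,0,0]],[0,[0,0,-0.1],[0,0,0]],[3,[0,0,-0.1],[0,0,0]],[5,[0,0,-0.1],[0,0,0]],[7,[0,0,-0.1],[0,0,0]],[7,[0,0,-0.1],[0,0,0]],[7,[0,0,-0.1],[0,0,0]],[7,[0,0,-0.1],[0,0,0]]]'; python3 -m inch '[[7,[0,0,-3],[0,0,0]],[7,[0,0,-6],[0,0,0]],[7,[0,0,-10],[0,0,0]],[7,[0,0,-14],[0,0,0]],[7,[0,0,-14],[0,0,0]],[7,[0,0,-14],[0,0,0]],[7,[0,0,-14],[0,0,0]],[7,[0,0,-14],[0,0,0]]]'
python3 - <<'E'
from h import *
P=imaging.camera_params("wrist")
a=imaging.capture("scene")[150:280,130:270];b=imaging.capture("wrist");b2=b[60:320,140:420];print(blobs(b,"orange"))
cv2.imwrite("pics/s6.png",np.hstack([cv2.resize(a,(400,371),interpolation=cv2.INTER_CUBIC),cv2.resize(b2,(400,371))])[:,:,::-1])
E
```

```text
t: 12.7
tool_pos: [515.0, -156.5, 108.1]
ee_rot: [-3.1, -0.511, -0.0]
wrist_force: [0.1, 0.1, 0.1]
opening: 69.3
grasp_force: 0.0
t: 13.7
tool_pos: [514.8, -156.4, 247.3]
ee_rot: [-3.099, -0.511, 0.002]
wrist_force: [-0.2, -0.3, 1.4]
opening: 70.0
grasp_force: 0.0
[([187.6, 113.4], [180, 106, 16, 16, 188]), ([280.5, 206.7], [269, 184, 27, 40, 697])]
```

View pics/s6.png

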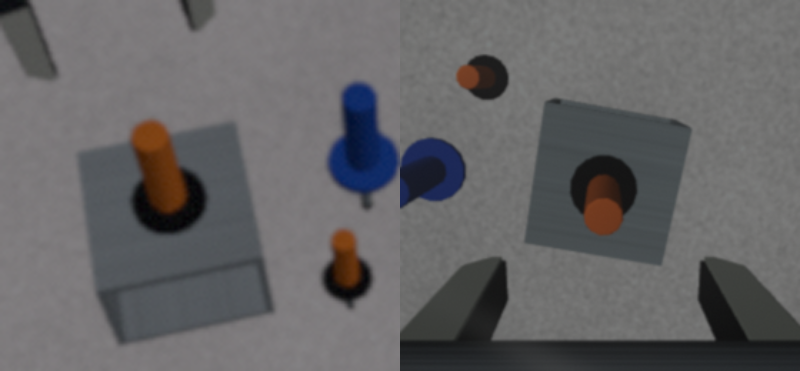

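The stylus hangs upright with its guard centred at scene crop (170,197), and the gripper is clear of it.

```bash
python3 -c "from bench import sign_off;print(sign_off())"
```

```text
the job is handed in; nothing more can be done
None
```

The stylus tip pushed the green zero button to its stop and held it for over 0.6 s. The stylus now hangs upright in its stand with its guard seated, the gripper has let go and is clear, and the job is handed in; no verdict was returned.

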